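# Find the rocking food-well cover and press it home

### The job

One of the five identical white covers on the teak plank is not seated and rocks when its edge is pressed. Feel the covers with light fingertip presses (no more than about 8 N on one that sits firm) to find it, then press that one firmly down in its middle, with about 20 N, until it is fully home. Only press: do not grip or lift anything, and leave the tank, dish, hide and tweezers undisturbed.

Things in the scene. Friction and masses are not known exactly. Their poses are not given: they have to be found in the camera images.
- well_1 (a point): Centre of a covered food well, front row (robot side), left, on the plank's top, below its cover's centre. The five covers are identical white round lids, 68 mm across, with a 4 mm wide raised ring round the edge (its middle at radius 32 mm) and a 16 mm wide flat boss in the middle, 2 mm higher than the ring; the floor between lies 5 mm below the ring. At least 23 mm between covers.
- well_2 (a point): Centre of a covered food well, front row, middle, on the plank's top, below its cover's centre. Every boss top is 36 to 44 mm above the plank, at random, as the jars stand at different heights: height does not tell which cover is unseated. The unseated one changes place from run to run.
- well_3 (a point): Centre of a covered food well, front row, right, on the plank's top, below its cover's centre. Each jar stands on foam and gives about 1 mm per 4 N, wherever the cover is pressed, and springs back. A seated cover sinks level with its jar and does not tilt.
- well_4 (a point): Centre of a covered food well, back row, left, on the plank's top, below its cover's centre. The unseated cover rests level on a soft gasket; 1 N on its ring tilts it 6 to 8 degrees, so the ring under the finger drops 3.3 mm or more beyond the foam's give; let go, it levels again. Pressed in the middle it does not tilt.
- well_5 (a point): Centre of a covered food well, back row, right, on the plank's top, below its cover's centre. Pressed in the middle with less than 14 N the unseated cover gives like the others; from 14 N it slides 5 mm down in its jar and stays. With the foam its boss then goes down 8.5 to 11 mm in all (foam bottoms at 6 mm, 24 N).
- plank: Teak plank, 300 x 760 x 30 mm thick, fixed; origin on its underside 50 mm right of its middle, y along it to the left, z up.
- seat_loose (a joint): How far the one unseated cover has been pressed into its jar, in m: 0 as found, 0.005 fully home, below 0 pulled upwards. It does not tell at which well that cover is.
- cushion_b (a joint): How far the foam under one of the four properly seated covers is pressed down, in m: 0 at rest, 0.0025 at 10 N, below 0 when that cover is pulled up. It does not tell at which well that cover is.
- cushion_c (a joint): How far the foam under one of the four properly seated covers is pressed down, in m: 0 at rest, 0.0025 at 10 N, below 0 when that cover is pulled up. It does not tell at which well that cover is.
- cushion_d (a joint): How far the foam under one of the four properly seated covers is pressed down, in m: 0 at rest, 0.0025 at 10 N, below 0 when that cover is pulled up. It does not tell at which well that cover is.
- cushion_e (a joint): How far the foam under one of the four properly seated covers is pressed down, in m: 0 at rest, 0.0025 at 10 N, below 0 when that cover is pulled up. It does not tell at which well that cover is.
- dish_mid (a point): Bystander: green plastic feeding dish, 60 mm across, on a slender glass stem with a round glass foot 56 mm across, 91 mm tall, loose on the plank right of the covers; the point is on its axis 45 mm above its foot.
- hide_mid (a point): Bystander: round terracotta ceramic hide (a dome), 76 mm across, 43 mm tall, loose on the plank to the right; the point is on its axis half-way up.
- tweezers_mid (a point): Bystander: curved steel tweezers, 150 mm long, 20 mm wide, 6 mm thick, lying loose on the far edge of the plank behind the covers; the point is half-way along.
- tank: Bystander: small open glass shrimp tank, 150 x 200 x 120 mm tall (200 mm along the plank), standing at the left end of the plank with its near wall about 80 mm from the nearest cover's edge; origin at the centre of its underside, z up.
There are look-alikes about, which are no part of the job. There is more than one size of the part that bears dish_mid; the job needs the largest.

How it is judged:
At the end, for the whole second after the job is handed in: The unseated cover is pressed down at least 3.8 of its 5 mm and stays there; the other four covers are let go and back at rest within 1 mm; dish, hide and tweezers within 15 mm of where they stood, the dish upright (value of joint seat_loose above 0.0038 m and value of joint cushion_b between -0.001 and 0.001 m and value of joint cushion_c between -0.001 and 0.001 m and value of joint cushion_d between -0.001 and 0.001 m and value of joint cushion_e between -0.001 and 0.001 m and distance of each of dish_mid, hide_mid, tweezers_mid from where it was at the start of the episode below 0.015 m and angle between dish_mid's own z axis and vertical below 0.2 rad); the robot touches nothing.
It fails at once if a cover that was already seated is pressed harder than about 13 N (foam pressed over 3.3 mm) (value of joint any of cushion_b, cushion_c, cushion_d, cushion_e above 0.0033 m).
It fails at once if a cover is pulled up instead of pressed (value of joint any of cushion_b, cushion_c, cushion_d, cushion_e below -0.0015 m or value of joint seat_loose below -0.002 m).
It fails at once if the dish, hide or tweezers are moved more than 15 mm, lifted or tipped (distance of any of dish_mid, hide_mid, tweezers_mid from where it was at the start of the episode above 0.015 m or angle between dish_mid's own z axis and vertical above 0.3 rad).
It fails at once if the glass tank is knocked (contact force between any of the fingers, the arm and tank above 5 N).
It also fails if it takes over 64 s, if anything falls off the work surface, if the arm or the gripper's body presses on something with over 40 N, if the wrist force passes 120 N, or if a joint passes its speed limit or range.

### The arm

A 7-joint arm with a two-finger parallel gripper is mounted at the origin on the work surface. World frame = base frame: x ahead of the robot, y to its left, z up, the work surface at z = 0. Lengths are in m, angles in rad, forces in N, time in s.
With the tool pointing down it reaches from about 0.4 to 0.925 m from the base axis. Payload 4.1 kg.
Tool frame: the origin (TCP) lies at the very end of the fingers, on their centre line; the grasp point (between the pads) lies 19 mm behind it; z points along the fingers, y is the direction in which the jaws open and shut (so a half turn about z gives the same grasp; the last joint's range is limited). The gripper opens to 85 mm and grips with 20 to 120 N. Pads are 22 mm wide; open, the fingers measure 114 mm over their backs; the gripper's body (76 mm by 85 mm) begins 54 mm behind the grasp point. The pads swing forward as they close: fully open they stand 13 mm farther back than shut.
Start: joints at [-1.284, 0.398, 0.045, 1.537, -0.019, 1.207, -0.051], TCP at [0.245, 0.602, 0.231] pointing down, gripper open.
Joint ranges: [-2.82, 2.82], [-0.49, 2.23], [-1.37, 1.46], [0, 2.46], [-1.36, 4.5], [0.23, 2], [-2.94, 2.94]. Speed limits (rad/s): [2.57, 2.57, 3.14, 3.14, 3.14, 3.14, 3.14].

### API

Orientations are given as [roll, pitch, yaw] about the fixed x, y, z axes, in that order (R = Rz(yaw) Ry(pitch) Rx(roll)).
In Python, from rig import ctrl gives the robot as it stands. The module is installed in compiled form; this text tells all that it offers.
- The arm moves only by the tool jog_arm, never from a script. Its argument "rows" is a list of rows, each a list of 3 entries, a list of its own where there are three numbers: the turn, a rotation vector about the tool's x, y, z in rad, then the shift along the tool's x, y, z in cm, then the closure in counts, from 0 (fully open) to 255 (shut). In form: [[[ax, ay, az], [dx, dy, dz], hand], ...]. A call has 1 to 8 rows; each row shifts and turns the commanded pose from where the row before left it, along the tool's axes as they then stand; what a row does not reach is not made up. A row lasts 1/10 s, in which the tool goes at most 50 mm and 8.59 degrees, less where a joint would pass 70% of its speed; a pose out of reach is approached as far as the arm can. A call with a gripper value outside its range is refused whole. The fingers move at their own pace and stop on an object; "newtons" is the grip in N (left out, the last holds). Time passes only in rows, so rows that do not move let the fingers close. It gives the time, the measured TCP pose, the force and the opening at its end, in the units of the state.
- ctrl.observe(): the state, without advancing time (a new reading comes with each control period).
- ctrl.read_camera(name): name is "side" or "top" or "wrist"; returns the picture (400x640x3 uint8, blue, green, red); there is no depth.
- ctrl.camera_model(name): a dict with "fx", "fy", "cx", "cy" (pixels), "extrinsics" (4x4, takes a point from world to camera coordinates); the wrist camera has in their place "mount" (4x4, takes a point from camera to tool coordinates, whose origin is the TCP and whose axes are the flange's). Camera axes: x right, y down, z forward; pixel columns grow to the right and rows downward; lengths in m; the calibration is good to about 2 mm. The wrist camera is an equidistant fisheye: a pixel r from the principal point sees the ray r / f radians off the axis. A picture is of the moment at which its call begins: read the wrist's pose just before it. camera_model takes no time and is no camera call.
- ctrl.sign_off(): hands the job in, once; it reports no verdict.
The state is a dict: "time": time; "qpos": joint angles; "joint_velocities": joint speeds; "effort": joint torques, N m; "position": TCP position; "tool_rot": TCP orientation; "contact_force": force on the tool from outside, world axes, zero at the start; "wrist_torque": the same for the moment, N m; "width": finger opening in m.
Only numpy, scipy, OpenCV 4.12 (cv2) and the standard library are available. Lean on these libraries where they do the work, as an engineer would, in place of code of your own. Each camera call takes 0.05 s, during which the arm holds its last target.

## Working session

There is one attempt and no reset: what is moved stays moved. The work goes in short steps, Python scripts to look and compute and a tool call to move; the robot and the scene stay as the last step left them, time stands still between calls to the robot, and variables do not carry over. Pictures are saved under pics/ and viewed, and the job is handed in when it is done.

Besides the shell and the picture viewer there is one more tool, called after "Call:" as a command line: name --argument value ..., lists and objects as JSON in quotes. jog_arm: Moves the arm, as the interface text tells. Its arguments: {"type":"object","properties":{"rows":{"type":"array"},"newtons":{"type":"number"}},"required":["rows"]}

```bash
mkdir -p pics; python3 - <<'E'
from rig import ctrl
import cv2
print(ctrl.observe())
for n in ["top","side","wrist"]:
    cv2.imwrite(f"pics/{n}0.png",ctrl.read_camera(n)); print(n,ctrl.camera_model(n))
E
```

```text
{'time': 0.0, 'qpos': array([-1.28399995,  0.3991995 ,  0.04502305,  1.53787498, -0.01871761,
        1.20688132, -0.05073598]), 'joint_velocities': array([ 0.00086072, -0.00037361,  0.00047484, -0.0001026 , -0.00107836,
        0.00099782,  0.00091731]), 'effort': array([-1.15191775e-03, -4.75121570e+01,  1.36390831e+00, -2.54226995e+01,
        1.14907039e-02,  9.23493993e-03,  1.23067977e-05]), 'position': array([0.24432564, 0.60165638, 0.23026061]), 'tool_rot': array([-3.13965440e+00,  1.14321660e-04,  2.75587627e+00]), 'contact_force': array([-0.01080042,  0.63416872, -0.76806766]), 'wrist_torque': array([-0.01188798,  0.02036301,  0.00987067]), 'width': 0.08554190421690631}
top {'fx': 476.13108026382656, 'fy': 476.13108026382656, 'cx': 318.62826741391626, 'cy': 200.08189000762133, 'extrinsics': array([[ 0.00811879, -0.99957751, -0.02790852,  0.02889074],
       [-0.99514088, -0.00533772, -0.09831653,  0.58812492],
       [ 0.09812603,  0.02857112, -0.99476378,  1.04009548],
       [ 0.        ,  0.        ,  0.        ,  1.        ]])}
side {'fx': 422.33606961296033, 'fy': 422.33606961296033, 'cx': 318.4774628101942, 'cy': 201.33839123172712, 'extrinsics': array([[ 0.83044765, -0.55694792, -0.01287288, -0.48569993],
       [-0.37475366, -0.54138763, -0.75263479,  0.28906714],
       [ 0.41220916,  0.62984795, -0.65831236,  0.95022874],
       [ 0.        ,  0.        ,  0.        ,  1.        ]])}
wrist {'fx': 309.70691628693146, 'fy': 309.70691628693146, 'cx': 318.84904676448826, 'cy': 203.24138805569305, 'mount': array([[-4.03952545e-04, -9.46381964e-01, -3.23049556e-01,
         8.27664791e-02],
       [ 9.99999819e-01, -2.38106327e-04, -5.52896404e-04,
        -1.13307195e-03],
       [ 4.46331042e-04, -3.23049721e-01,  9.46381888e-01,
        -1.42669827e-01],
       [ 0.00000000e+00,  0.00000000e+00,  0.00000000e+00,
         1.00000000e+00]])}
```

View pics/top0.png

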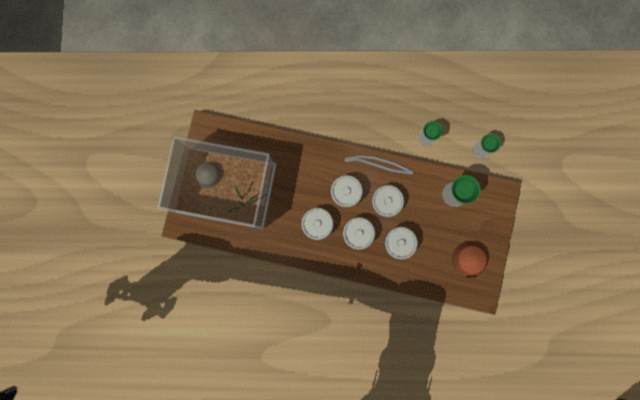

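View pics/side0.png

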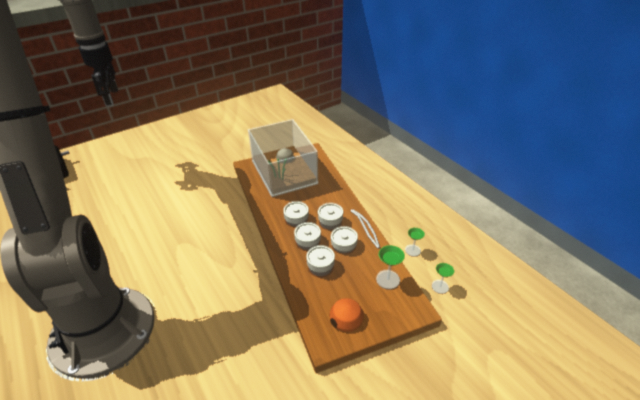

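View pics/wrist0.png

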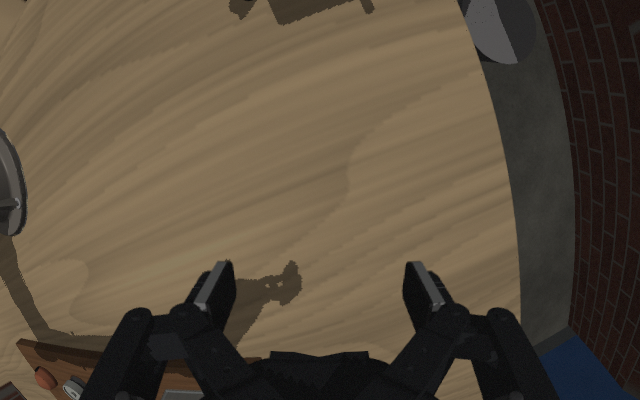

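```bash
python3 - <<'E'
import cv2
a=cv2.imread("pics/top0.png")
cv2.imwrite("pics/topc.png",cv2.resize(a[160:270,290:430],None,fx=5.4,fy=5.4,interpolation=cv2.INTER_CUBIC))
a=cv2.imread("pics/side0.png")
cv2.imwrite("pics/sidec.png",cv2.resize(a[190:280,270:370],None,fx=6,fy=6,interpolation=cv2.INTER_CUBIC))
E
```

```text
(no output)
```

View pics/topc.png

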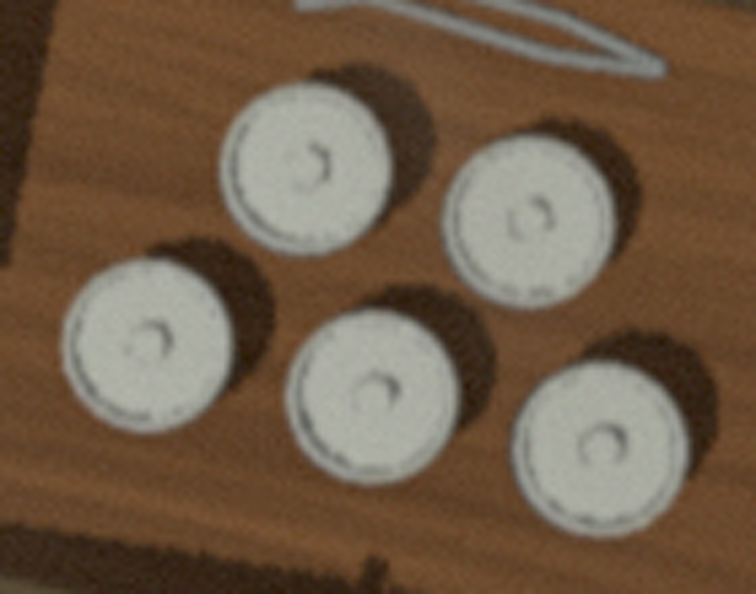

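View pics/sidec.png

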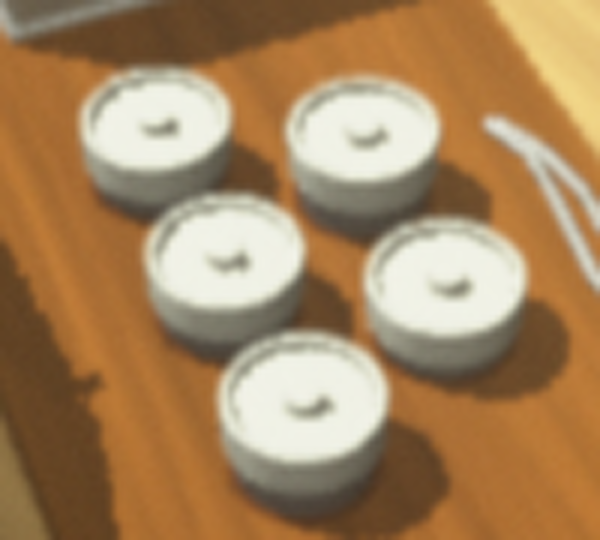

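```bash
cat > h.py <<'E'
import numpy as np
from rig import ctrl
def ray(n,u,v):
    m=ctrl.camera_model(n);E=m["extrinsics"];R=E[:3,:3];t=E[:3,3]
    c=-R.T@t; d=R.T@np.array([(u-m["cx"])/m["fx"],(v-m["cy"])/m["fy"],1]); return c,d/np.linalg.norm(d)
def atz(n,u,v,z):
    c,d=ray(n,u,v); return c+d*(z-c[2])/d[2]
def tri(u1,v1,u2,v2):
    c,d=ray("top",u1,v1);e,f=ray("side",u2,v2)
    s=np.linalg.lstsq(np.c_[d,-f],e-c,rcond=None)[0]
    p=c+s[0]*d;q=e+s[1]*f; return (p+q)/2,np.linalg.norm(p-q)
E
python3 - <<'E'
from h import *
np.set_printoptions(precision=4,suppress=True)
T=[(148,345),(373,396),(600,449),(306,169),(529,221)]
S=[(157,121),(225,248),(303,390),(363,129),(446,272)]
P=[]
for t,s in zip(T,S):
    a=(290+(t[0]+.5)/5.4-.5,160+(t[1]+.5)/5.4-.5);b=(270+(s[0]+.5)/6-.5,190+(s[1]+.5)/6-.5)
    p=atz("top",*a,.068);P.append(p);print(p,tri(*a,*b))
print(P[2]-P[0],P[4]-P[3], [np.linalg.norm(P[i]-P[j]) for i,j in [(0,1),(1,2),(3,4),(0,3),(1,3)]])
for n,uv in {"pl_tl":(195,110),"pl_tr":(521,180),"pl_br":(495,313),"pl_bl":(163,237)}.items(): print(n,atz("top",*uv,.03))
for n,uv in {"tank_tl":(174,138),"tr":(276,157),"br":(264,228),"bl":(161,207)}.items(): print(n,atz("top",*uv,.15))
print(atz("top",466,189,.12),atz("top",470,261,.06),atz("top",346,160,.033),atz("top",413,173,.033))
print(ctrl.observe()["time"])
E
```

```text
[0.5334 0.0348 0.068 ] (array([0.5341, 0.0348, 0.0626]), np.float64(0.0008575722129603505))
[ 0.5138 -0.0547  0.068 ] (array([ 0.5139, -0.0548,  0.0668]), np.float64(0.00010897660129867242))
[ 0.4935 -0.1443  0.068 ] (array([ 0.4937, -0.144 ,  0.0716]), np.float64(0.0005806290199707302))
[ 0.6044 -0.0279  0.068 ] (array([ 0.6045, -0.028 ,  0.0683]), np.float64(0.0003475216699582506))
[ 0.584  -0.1169  0.068 ] (array([ 0.5846, -0.1175,  0.0639]), np.float64(0.0006221925563977427))
[-0.0399 -0.1792  0.    ] [-0.0205 -0.089   0.    ] [np.float64(0.09171865857510617), np.float64(0.09185145410749451), np.float64(0.09128859494414578), np.float64(0.09477882280162495), np.float64(0.09453218998370566)]
pl_tl [0.795  0.3196 0.03  ]
pl_tr [ 0.6352 -0.4178  0.03  ]
pl_br [ 0.3435 -0.3523  0.03  ]
pl_bl [0.5026 0.3822 0.03  ]
tank_tl [0.7014 0.3249 0.15  ]
tr [0.6628 0.116  0.15  ]
br [0.5197 0.1375 0.15  ]
bl [0.5604 0.3458 0.15  ]
[ 0.6033 -0.2706  0.12  ] [ 0.4559 -0.2925  0.06  ] [ 0.6787 -0.0282  0.033 ] [ 0.6496 -0.1781  0.033 ]
0.15
```

Call:
jog_arm --rows '[[[0,0,-0.086],[0,0,0],255],[[0,0,-0.086],[0,0,0],255],[[0,0,0],[-1.5,-2,0],255],[[0,0,0],[-1.5,-2,0],255],[[0,0,0],[-1.5,-2,0],255],[[0,0,0],[-1.5,-2,0],255],[[0,0,0],[-1.5,-2,0],255],[[0,0,0],[-1.5,-2,0],255]]' --newtons 40

```text
time: 0.95
position: [0.3073, 0.4647, 0.231]
tool_rot: [-3.141, -0.0, 2.928]
contact_force: [1.0, -0.4, 0.3]
width: -0.0002
```

Call:
jog_arm --rows '[[[0,0,0],[-1.5,-2,0],255],[[0,0,0],[-1.5,-2,0],255],[[0,0,0],[-1.5,-2,0],255],[[0,0,0],[-1.5,-2,0],255],[[0,0,0],[-1.5,-2,0],255],[[0,0,0],[-1.5,-2,0],255],[[0,0,0],[-1.5,-2,0],255],[[0,0,0],[-1.5,-2,0],255]]'

```text
time: 1.75
position: [0.3906, 0.283, 0.2311]
tool_rot: [-3.141, -0.0, 2.928]
contact_force: [0.5, 0.1, 0.3]
width: -0.0003
```

Call:
jog_arm --rows '[[[0,0,0],[-1.5,-2,0],255],[[0,0,0],[-1.5,-2,0],255],[[0,0,0],[-1.5,-2,0],255],[[0,0,0],[-1.5,-2,0],255],[[0,0,0],[-1.5,-2,0],255],[[0,0,0],[-1.5,-2,0],255],[[0,0,0],[-1.5,-2,0],255],[[0,0,0],[0,0,0],255]]'

```text
time: 2.55
position: [0.4644, 0.1211, 0.2313]
tool_rot: [-3.14, 0.001, 2.922]
contact_force: [-0.4, -0.4, -0.1]
width: -0.0002
```

Call:
jog_arm --rows '[[[0,0,0],[-1.3,-1.75,0],255],[[0,0,0],[-1.3,-1.75,0],255],[[0,0,0],[-1.3,-1.75,0],255],[[0,0,0],[-1.3,-1.75,2],255],[[0,0,0],[0,0,3],255],[[0,0,0],[0,0,3],255],[[0,0,0],[0,0,3],255],[[0,0,0],[0,0,2],255]]'

```text
time: 3.35
position: [0.4978, 0.0464, 0.0991]
tool_rot: [-3.141, -0.003, 2.929]
contact_force: [0.8, -0.8, 0.6]
width: -0.0001
```

```bash
python3 - <<'E'
from rig import ctrl
import cv2
print(ctrl.observe())
a=ctrl.read_camera("top");b=ctrl.read_camera("wrist");c=ctrl.read_camera("side")
cv2.imwrite("pics/t1.png",a);cv2.imwrite("pics/w1.png",b);cv2.imwrite("pics/s1.png",cv2.resize(c[160:310,220:420],None,fx=4,fy=4))
E
```

```text
{'time': 3.35, 'qpos': array([-0.51855527,  0.30574848,  0.40111894,  2.03453429, -0.15997092,
        0.83362878,  1.33225466]), 'joint_velocities': array([ 0.09304089,  0.28538888, -0.07498074,  0.15037584, -0.17990376,
       -0.42980037,  0.154459  ]), 'effort': array([ -0.23586927, -35.43182015,   3.82096365, -20.12109697,
         0.16073934,   0.27715528,  -0.10907472]), 'position': array([0.49775919, 0.04644606, 0.09912885]), 'tool_rot': array([-3.14097358e+00, -2.91691488e-03,  2.92888841e+00]), 'contact_force': array([ 0.79607806, -0.76649661,  0.62058813]), 'wrist_torque': array([-0.03113202,  0.0335209 , -0.01877271]), 'width': -0.0001192192930945205}
```

View pics/w1.png

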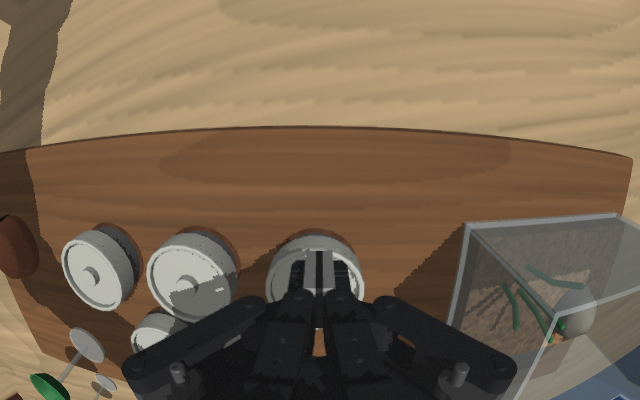

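View pics/s1.png

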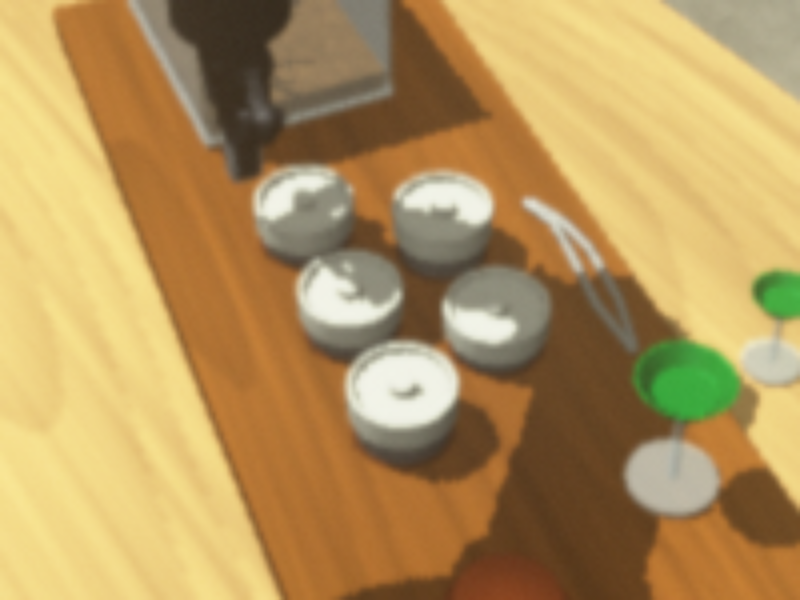

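Call:
jog_arm --rows '[[[0,0,0],[0,0,1],255],[[0,0,0],[0,0,0.5],255],[[0,0,0],[0,0,0],255],[[0,0,0],[0,0,0],255]]'

```text
time: 3.9
position: [0.4996, 0.0457, 0.0867]
tool_rot: [3.141, 0.001, 2.928]
contact_force: [-0.2, -0.2, 0.3]
width: -0.0001
```

Call:
jog_arm --rows '[[[0,0,0],[-0.3,0,0.6],255],[[0,0,0],[0,0,0.6],255],[[0,0,0],[0,0,0],255],[[0,0,0],[0,0,0],255]]'

```text
time: 4.3
position: [0.502, 0.0448, 0.074]
tool_rot: [-3.141, -0.001, 2.928]
contact_force: [-0.0, 1.1, 0.3]
width: 0.0002
```

Call:
jog_arm --rows '[[[0,0,0],[0,0,0.2],255],[[0,0,0],[0,0,0],255]]'

```text
time: 4.5
position: [0.5021, 0.045, 0.0722]
tool_rot: [3.142, -0.0, 2.928]
contact_force: [0.4, 0.3, 1.0]
width: -0.0003
```

Call:
jog_arm --rows '[[[0,0,0],[0,0,0.2],255],[[0,0,0],[0,0,0],255]]'

```text
time: 4.7
position: [0.5021, 0.045, 0.0701]
tool_rot: [-3.142, -0.0, 2.928]
contact_force: [-0.1, -0.9, 0.1]
width: 0.0
```

Call:
jog_arm --rows '[[[0,0,0],[0,0,0.2],255],[[0,0,0],[0,0,0],255]]'

```text
time: 4.9
position: [0.502, 0.045, 0.0681]
tool_rot: [-3.142, -0.0, 2.928]
contact_force: [0.1, -0.3, 0.5]
width: -0.0002
```

Call:
jog_arm --rows '[[[0,0,0],[0,0,0.15],255],[[0,0,0],[0,0,0],255]]'

```text
time: 5.1
position: [0.5021, 0.045, 0.0666]
tool_rot: [-3.142, -0.0, 2.928]
contact_force: [-0.4, 0.7, -0.4]
width: 0.0005
```

Call:
jog_arm --rows '[[[0,0,0],[0,0,0.15],255],[[0,0,0],[0,0,0],255]]'

```text
time: 5.3
position: [0.5022, 0.0449, 0.0652]
tool_rot: [3.142, -0.0, 2.928]
contact_force: [0.5, 0.0, 0.4]
width: -0.0005
```

Call:
jog_arm --rows '[[[0,0,0],[0,0,0.1],255],[[0,0,0],[0,0,0],255]]'

```text
time: 5.5
position: [0.5022, 0.045, 0.0642]
tool_rot: [3.141, -0.0, 2.928]
contact_force: [0.1, -0.4, 0.3]
width: -0.0001
```

Call:
jog_arm --rows '[[[0,0,0],[0,0,0.1],255],[[0,0,0],[0,0,0],255]]'

```text
time: 5.7
position: [0.5021, 0.045, 0.0632]
tool_rot: [3.142, -0.0, 2.928]
contact_force: [-1.4, 0.3, 0.9]
width: -0.0004
```

Call:
jog_arm --rows '[[[0,0,0],[0,0,0.1],255],[[0,0,0],[0,0,0],255]]'

```text
time: 5.9
position: [0.5021, 0.0451, 0.0623]
tool_rot: [3.141, -0.0, 2.928]
contact_force: [-1.8, 1.1, 3.9]
width: -0.0003
```

```bash
python3 - <<'E'
from rig import ctrl
import cv2
c=ctrl.read_camera("side");b=ctrl.read_camera("wrist")
cv2.imwrite("pics/s2.png",cv2.resize(c[190:260,260:350],None,fx=7,fy=7,interpolation=2));cv2.imwrite("pics/w2.png",cv2.resize(b[200:340,230:410],None,fx=4,fy=4,interpolation=2))
E
```

```text
(no output)
```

View pics/s2.png

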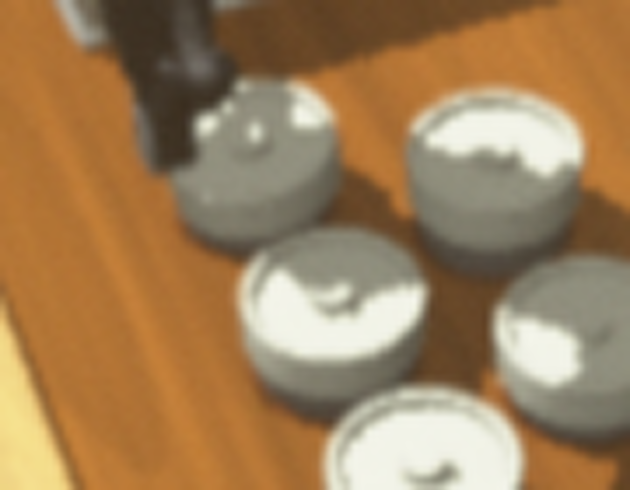

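View pics/w2.png

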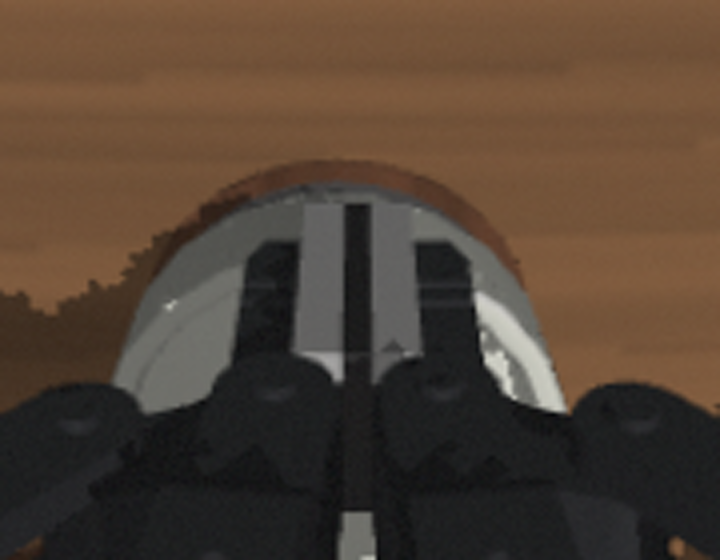

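Call:
jog_arm --rows '[[[0,0,0],[0,0,0.05],255],[[0,0,0],[0,0,0],255],[[0,0,0],[0,0,0],255]]'

```text
time: 6.3
position: [0.5022, 0.045, 0.0619]
tool_rot: [3.141, -0.0, 2.928]
contact_force: [-1.8, 0.4, 3.7]
width: 0.0003
```

Call:
jog_arm --rows '[[[0,0,0],[0,0,-1.1],255],[[0,0,0],[-1.6,-0.15,0],255],[[0,0,0],[-1.7,-0.15,0],255],[[0,0,0],[0,0,0],255],[[0,0,0],[0,0,0.2],255],[[0,0,0],[0,0,0],255],[[0,0,0],[0,0,0],255]]'

```text
time: 7.0
position: [0.5329, 0.0353, 0.0706]
tool_rot: [3.142, -0.001, 2.928]
contact_force: [0.5, -0.9, 0.4]
width: -0.0001
```

Call:
jog_arm --rows '[[[0,0,0],[0,0,0.2],255],[[0,0,0],[0,0,0],255]]'

```text
time: 7.2
position: [0.5335, 0.0352, 0.0686]
tool_rot: [3.141, -0.0, 2.928]
contact_force: [0.3, 0.1, 0.7]
width: 0.0001
```

Call:
jog_arm --rows '[[[0,0,0],[0,0,0.15],255],[[0,0,0],[0,0,0],255]]'

```text
time: 7.4
position: [0.5337, 0.0352, 0.0675]
tool_rot: [3.141, -0.0, 2.928]
contact_force: [-1.6, -0.0, 4.0]
width: -0.0003
```

Call:
jog_arm --rows '[[[0,0,0],[0,0,0],255],[[0,0,0],[0,0,0],255]]'

```text
time: 7.6
position: [0.5337, 0.0352, 0.0675]
tool_rot: [3.141, -0.0, 2.928]
contact_force: [-1.9, 0.9, 3.8]
width: 0.0002
```

Call:
jog_arm --rows '[[[0,0,0],[0,0,-0.7],255],[[0,0,0],[-1.6,0,0],255],[[0,0,0],[-1.6,0,0],255],[[0,0,0],[0,0,0],255],[[0,0,0],[0,0,0.6],255],[[0,0,0],[0,0,0],255],[[0,0,0],[0,0,0],255]]'

```text
time: 8.3
position: [0.5639, 0.0284, 0.0678]
tool_rot: [-3.141, -0.002, 2.928]
contact_force: [-0.6, 0.4, -0.2]
width: -0.0002
```

Call:
jog_arm --rows '[[[0,0,0],[0,0,0.15],255],[[0,0,0],[0,0,0],255]]'

```text
time: 8.5
position: [0.5648, 0.0284, 0.0667]
tool_rot: [3.142, -0.0, 2.928]
contact_force: [-0.6, -0.2, -0.5]
width: 0.0001
```

Call:
jog_arm --rows '[[[0,0,0],[0,0,0.15],255],[[0,0,0],[0,0,0],255]]'

```text
time: 8.7
position: [0.5652, 0.0283, 0.0653]
tool_rot: [3.141, 0.0, 2.928]
contact_force: [0.3, 0.1, 0.5]
width: -0.0001
```

Call:
jog_arm --rows '[[[0,0,0],[0,0,0.1],255],[[0,0,0],[0,0,0],255]]'

```text
time: 8.9
position: [0.5654, 0.0282, 0.0644]
tool_rot: [3.141, 0.001, 2.928]
contact_force: [0.2, 0.7, 0.1]
width: 0.0003
```

Both sides of well 1's ring give way. I'll take a control measurement on well 2, boss and then ring.

Call:
jog_arm --rows '[[[0,0,0],[0,0,-1.2],255],[[0,0,0],[0,0,-0.8],255],[[0,0,0],[1.1,-3,0],255],[[0,0,0],[1.1,-3,0],255],[[0,0,0],[1.1,-3.2,0],255],[[0,0,0],[0,0,0.8],255],[[0,0,0],[0,0,0],255],[[0,0,0],[0,0,0],255]]'

```text
time: 9.7
position: [0.5142, -0.0535, 0.0767]
tool_rot: [3.141, 0.001, 2.929]
contact_force: [0.5, -0.6, 0.1]
width: 0.0002
```

Call:
jog_arm --rows '[[[0,0,0],[0,0,0.2],255],[[0,0,0],[0,0,0],255]]'

```text
time: 9.9
position: [0.5138, -0.0536, 0.0742]
tool_rot: [3.141, 0.0, 2.93]
contact_force: [-0.4, -1.0, 0.2]
width: 0.0002
```

Call:
jog_arm --rows '[[[0,0,0],[0,0,0.15],255],[[0,0,0],[0,0,0],255]]'

```text
time: 10.1
position: [0.5134, -0.0544, 0.0726]
tool_rot: [3.142, -0.0, 2.928]
contact_force: [0.3, -0.5, -0.4]
width: -0.0
```

Call:
jog_arm --rows '[[[0,0,0],[0,0,0.15],255],[[0,0,0],[0,0,0],255]]'

```text
time: 10.3
position: [0.5132, -0.0546, 0.0711]
tool_rot: [3.142, -0.0, 2.928]
contact_force: [0.7, 0.0, -0.7]
width: -0.0
```

Call:
jog_arm --rows '[[[0,0,0],[0,0,0.12],255],[[0,0,0],[0,0,0],255]]'

```text
time: 10.5
position: [0.5133, -0.0547, 0.07]
tool_rot: [3.142, -0.0, 2.928]
contact_force: [-0.3, -0.2, 0.3]
width: -0.0002
```

Call:
jog_arm --rows '[[[0,0,0],[0,0,0.12],255],[[0,0,0],[0,0,0],255]]'

```text
time: 10.7
position: [0.5134, -0.0547, 0.069]
tool_rot: [3.141, 0.0, 2.928]
contact_force: [-0.9, 0.8, 2.1]
width: 0.0
```

Call:
jog_arm --rows '[[[0,0,0],[0,0,0.05],255],[[0,0,0],[0,0,0],255]]'

```text
time: 10.9
position: [0.5134, -0.0547, 0.0686]
tool_rot: [3.141, 0.0, 2.928]
contact_force: [-0.5, -0.3, 4.3]
width: -0.0001
```

Call:
jog_arm --rows '[[[0,0,0],[0,0,-0.6],255],[[0,0,0],[1.6,0,0],255],[[0,0,0],[1.6,0,0],255],[[0,0,0],[0,0,0],255],[[0,0,0],[0,0,0.6],255],[[0,0,0],[0,0,0],255],[[0,0,0],[0,0,0],255]]'

```text
time: 11.6
position: [0.4828, -0.0481, 0.0682]
tool_rot: [-3.141, 0.0, 2.928]
contact_force: [-0.2, 1.0, 0.4]
width: -0.0004
```

Call:
jog_arm --rows '[[[0,0,0],[0,0,0.15],255],[[0,0,0],[0,0,0],255]]'

```text
time: 11.8
position: [0.4829, -0.0481, 0.0671]
tool_rot: [3.141, 0.001, 2.928]
contact_force: [0.2, 0.3, 2.3]
width: 0.0002
```

Call:
jog_arm --rows '[[[0,0,0],[0,0,0.06],255],[[0,0,0],[0,0,0],255]]'

```text
time: 12.0
position: [0.4828, -0.0481, 0.0667]
tool_rot: [3.141, 0.002, 2.928]
contact_force: [0.3, -1.5, 4.5]
width: 0.0001
```

Call:
jog_arm --rows '[[[0,0,0],[0,0,-1.0],255],[[0,0,0],[0,0,-0.8],255],[[0,0,0],[-1.1,3,0],255],[[0,0,0],[-1.1,3,0],255],[[0,0,0],[-1,3.2,0],255],[[0,0,0],[0,0,0.8],255],[[0,0,0],[0,0,0.4],255],[[0,0,0],[0,0,0],255]]'

```text
time: 12.8
position: [0.5315, 0.0341, 0.0717]
tool_rot: [-3.14, -0.002, 2.927]
contact_force: [-0.3, -0.1, 0.2]
width: 0.0001
```

Call:
jog_arm --rows '[[[0,0,0],[0,0,0],255],[[0,0,0],[0,0,0.3],255],[[0,0,0],[0,0,0.2],255],[[0,0,0],[0,0,0],255]]'

```text
time: 13.2
position: [0.533, 0.0345, 0.0677]
tool_rot: [-3.141, 0.0, 2.927]
contact_force: [-1.5, -0.8, 4.0]
width: 0.0001
```

Call:
jog_arm --rows '[[[0,0,0],[0,0,0.15],255],[[0,0,0],[0,0,0],255]]'

```text
time: 13.4
position: [0.5331, 0.0345, 0.0666]
tool_rot: [-3.141, 0.0, 2.927]
contact_force: [-2.3, -1.6, 8.7]
width: -0.0002
```

Call:
jog_arm --rows '[[[0,0,0],[0,0,0.15],255],[[0,0,0],[0,0,0],255]]'

```text
time: 13.6
position: [0.5332, 0.0345, 0.0656]
tool_rot: [3.141, 0.0, 2.927]
contact_force: [-2.8, -2.1, 11.3]
width: 0.0
```

Call:
jog_arm --rows '[[[0,0,0],[0,0,0.15],255],[[0,0,0],[0,0,0],255],[[0,0,0],[0,0,0],255]]'

```text
time: 13.9
position: [0.5332, 0.0345, 0.0644]
tool_rot: [3.141, 0.0, 2.927]
contact_force: [-4.0, -0.7, 13.0]
width: 0.0002
```

Call:
jog_arm --rows '[[[0,0,0],[0,0,0.2],255],[[0,0,0],[0,0,0],255],[[0,0,0],[0,0,0],255]]'

```text
time: 14.2
position: [0.5332, 0.0345, 0.0625]
tool_rot: [3.141, 0.0, 2.927]
contact_force: [-3.5, -1.8, 13.5]
width: 0.0004
```

Call:
jog_arm --rows '[[[0,0,0],[0,0,0.2],255],[[0,0,0],[0,0,0],255],[[0,0,0],[0,0,0],255]]'

```text
time: 14.5
position: [0.5332, 0.0345, 0.0605]
tool_rot: [3.141, 0.0, 2.927]
contact_force: [-3.8, -1.6, 14.2]
width: -0.0001
```

Call:
jog_arm --rows '[[[0,0,0],[0,0,0.15],255],[[0,0,0],[0,0,0],255],[[0,0,0],[0,0,0],255]]'

```text
time: 14.8
position: [0.5332, 0.0345, 0.0593]
tool_rot: [3.141, 0.0, 2.927]
contact_force: [-4.9, -1.7, 16.7]
width: -0.0001
```

Sliding happened at about 14 N, and the force is rising again. A little more to reach ~20 N.

Call:
jog_arm --rows '[[[0,0,0],[0,0,0.12],255],[[0,0,0],[0,0,0],255],[[0,0,0],[0,0,0],255]]'

```text
time: 15.1
position: [0.5332, 0.0345, 0.0585]
tool_rot: [3.141, 0.0, 2.927]
contact_force: [-6.3, -1.4, 19.7]
width: 0.0003
```

Call:
jog_arm --rows '[[[0,0,0],[0,0,0.05],255],[[0,0,0],[0,0,0],255],[[0,0,0],[0,0,-0.3],255],[[0,0,0],[0,0,-0.3],255],[[0,0,0],[0,0,-0.3],255],[[0,0,0],[0,0,0],255]]'

```text
time: 15.7
position: [0.5331, 0.0355, 0.0648]
tool_rot: [3.141, 0.001, 2.928]
contact_force: [0.7, 0.2, -0.6]
width: 0.0
```

Call:
jog_arm --rows '[[[0,0,0],[0,0,0.2],255],[[0,0,0],[0,0,0],255],[[0,0,0],[0,0,0],255]]'

```text
time: 16.0
position: [0.5331, 0.0355, 0.0627]
tool_rot: [3.141, 0.0, 2.928]
contact_force: [-0.5, 0.1, 4.9]
width: -0.0003
```

Call:
jog_arm --rows '[[[0,0,0],[0,0,0.2],255],[[0,0,0],[0,0,0],255],[[0,0,0],[0,0,0],255]]'

```text
time: 16.3
position: [0.5332, 0.0355, 0.0613]
tool_rot: [3.141, 0.0, 2.928]
contact_force: [-1.4, -0.3, 9.3]
width: -0.0004
```

Call:
jog_arm --rows '[[[0,0,0],[0,0,-0.5],255],[[0,0,0],[0,0,-2],255],[[0,0,0],[0,0,-3],255],[[0,0,0],[0,0,-3],255],[[0,0,0],[0,0,-3],255],[[0,0,0],[0,0,0],255],[[0,0,0],[0,0,0],255],[[0,0,0],[0,0,0],255]]'

```text
time: 17.1
position: [0.5317, 0.0352, 0.1742]
tool_rot: [-3.141, -0.003, 2.928]
contact_force: [0.3, 0.8, -0.8]
width: 0.0002
```

```bash
python3 - <<'E'
from rig import ctrl
import cv2
print(ctrl.observe()["position"],ctrl.observe()["contact_force"])
c=ctrl.read_camera("side")
cv2.imwrite("pics/s3.png",cv2.resize(c[160:360,220:470],None,fx=3,fy=3,interpolation=2))
E
```

```text
[0.53168518 0.03518259 0.17417412] [ 0.33880159  0.77944103 -0.78002005]
```

View pics/s3.png

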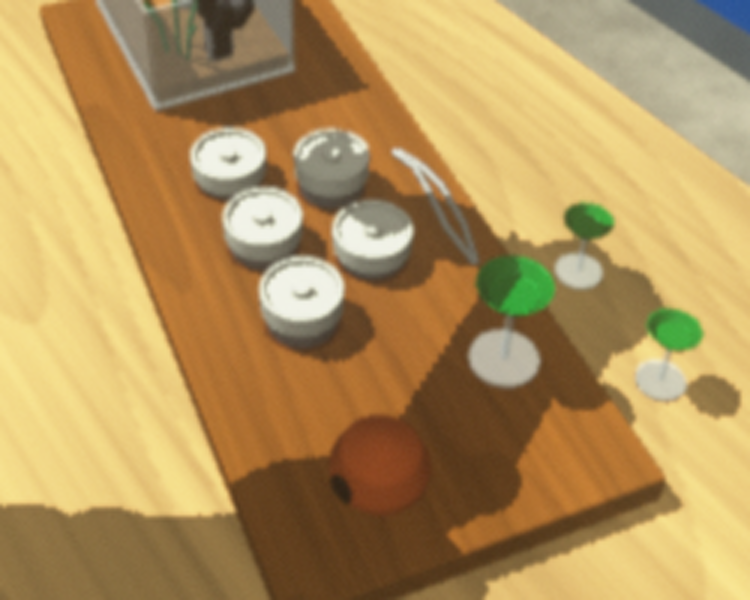

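The picture shows all five covers level and nothing else disturbed: well 1 at about (228,158), the dish upright at (510,290), the hide at (380,465) and the tweezers at (435,205). The arm is clear, so I'm handing in.

```bash
python3 -c "
from rig import ctrl
print(ctrl.sign_off())"
```

```text
the job is handed in; nothing more can be done
None
```

The unseated cover was at well 1 (front row, left). I pressed it home with about 20 N in its middle, and the job is handed in.

- **How it was found:** Well 1's boss was first touched at z of about 68.4 mm. Its ring gave almost no force until about 63 mm on the robot side. On the far side there was still no force at 64.4 mm, where a seated ring would have read about 8 N. As a control, well 2's ring was firm exactly 2 mm below its boss, with at most 4.5 N applied. I did not touch wells 3, 4 and 5, because well 1 was already clearly the loose one.
- **The press:** The cover slid at 13–14 N. The force then rose to 19.7 N with the boss down 9.9 mm in all.
- **Last checks:** A second touch met the boss at about 63.8 mm, which is 4.6 mm lower than before. The foam's give may blur that by a few tenths of a millimetre, but it is above the 3.8 mm needed. I did not press the ring again afterwards to see whether it still rocks.
- **Bystanders:** The last picture shows the covers level and the dish, hide and tweezers where they were. Only part of the tank is in that picture. The arm went nowhere near it, and it ended 17 cm above the work surface, touching nothing.

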